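Put the spice jars away, labels up

TASK

Put away the eight-sided spice jars left out on the counter after juicing: pull the spice drawer well open, roll each jar over until its white label faces straight up, and lay it label up along a lane of its own in the drawer. When all the jars are in, push the drawer fully shut, and leave the other kitchen things where they are.

Things in the scene. Friction and masses are not known exactly. Their poses are not given: they have to be found in the camera images.
- jar_red: brick-red octagonal spice jar, None if absent. 50 mm across flats (flats 20.7 mm wide), body 80 mm long, about 0.16 kg; red lid, 43 mm dia, 16 long, at +x. Pushed sideways it slides; lifted over its far edge it rolls, 20.7 mm per flat. Origin: on its axis, mid-body, 25 mm above its support. x: to the lid; z: out of the flat with the white label and red stripe (z up = label up).
- jar_yellow: mustard-yellow octagonal spice jar, None if absent. 50 mm across flats (flats 20.7 mm wide), body 80 mm long, about 0.16 kg; yellow lid, 43 mm dia, 16 long, at +x. Pushed sideways it slides; lifted over its far edge it rolls, 20.7 mm per flat. Origin: on its axis, mid-body, 25 mm above its support. x: to the lid; z: out of the flat with the white label and yellow stripe (z up = label up).
- jar_green: herb-green octagonal spice jar, None if absent. 50 mm across flats (flats 20.7 mm wide), body 80 mm long, about 0.16 kg; green lid, 43 mm dia, 16 long, at +x. Pushed sideways it slides; lifted over its far edge it rolls, 20.7 mm per flat. Origin: on its axis, mid-body, 25 mm above its support. x: to the lid; z: out of the flat with the white label and green stripe (z up = label up).
- jar_blue: dark brown octagonal spice jar, None if absent. 50 mm across flats (flats 20.7 mm wide), body 80 mm long, about 0.16 kg; blue lid, 43 mm dia, 16 long, at +x. Pushed sideways it slides; lifted over its far edge it rolls, 20.7 mm per flat. Origin: on its axis, mid-body, 25 mm above its support. x: to the lid; z: out of the flat with the white label and blue stripe (z up = label up).
- chest: spice chest, dark wood with a white drawer front, fixed to the counter: 240 mm deep (x), 330 wide (y), 100 high, front at its -x side towards the robot. Origin: centre of its underside.
- chest_drawer0 (a joint): how far the chest's one drawer is out, m: 0 fully shut, about 0.166 at its stop. It slides out along the chest's -x with about 1 N of friction and light damping, and stays where it is left.
- chest_drawer0_handle (a point): middle of the drawer's level steel bar handle: 120 mm long along y, 62 mm above the counter (38 mm below the chest's top), its centre line 35 mm in front of the drawer's front panel. Moves with the drawer. x: into the chest.
- lane1 (a point): centre of the middle lane, on the drawer's floor (22 mm above the counter), moving with the drawer; x along the lane into the chest, y across. Each lane is the bed of one jar: between two grey ribs 16 mm high, 150 mm long, inner faces 27 mm either side of its centre line. Walls rise 56 mm above the floor: the front one 67 mm from this point (-x), the side ones 144 mm.
- lane0 (a point): centre of the right-hand lane (85 mm to -y of the middle lane), same height, axes and ribs as the middle lane.
- lane2 (a point): centre of the left-hand lane (85 mm to +y of the middle lane), same height, axes and ribs as the middle lane.
- mug: white mug, 76 mm dia, 85 mm high; not part of the job, leave it alone. Origin: centre of its underside.
- bowl: blue bowl, 120 mm dia, 45 mm high; not part of the job, leave it alone. Origin: centre of its underside.
- cellar: small marble salt cup, 56 mm dia, 40 mm high; not part of the job, leave it alone. Origin: centre of its underside.
- spatula: spatula lying flat, handle to its -x; not part of the job, leave it alone. Origin: middle of its underside.
- oil: green oil bottle, 60 mm dia, 190 mm high; not part of the job, leave it alone. Origin: centre of its underside.
- pulp_bin: dark grey open pulp container of the juicer, 180 x 130 x 100 mm high; not part of the job, leave it alone. Origin: centre of its underside.
Not all that is in view belongs to the job. There is more than one size of the jar_green; the job needs the largest. There is more than one size of the jar_yellow; the job needs the smaller.

How it is judged (in metres and radians):
On the way, in this order (a step that is already met when the one before it is completed fails the run):
1. the drawer is pulled well open (more than 120 mm) (value of joint chest_drawer0 above 0.12 m), for 0.2 s.
2. every jar that is present lies label up along a lane of the drawer (angle between each of jar_red, jar_yellow, jar_green, jar_blue's own z axis and vertical below 0.2 rad and angle between the x axis of each of jar_red, jar_yellow, jar_green, jar_blue and the x axis of lane1, either way round below 0.25 rad and ((y of jar_red in the frame of lane0 between -0.02 and 0.02 m and x of jar_red in the frame of lane0 between -0.05 and 0.06 m and z of jar_red in the frame of lane0 between 0.015 and 0.034 m) or (y of jar_red in the frame of lane1 between -0.02 and 0.02 m and x of jar_red in the frame of lane1 between -0.05 and 0.06 m and z of jar_red in the frame of lane1 between 0.015 and 0.034 m) or (y of jar_red in the frame of lane2 between -0.02 and 0.02 m and x of jar_red in the frame of lane2 between -0.05 and 0.06 m and z of jar_red in the frame of lane2 between 0.015 and 0.034 m)) and ((y of jar_yellow in the frame of lane0 between -0.02 and 0.02 m and x of jar_yellow in the frame of lane0 between -0.05 and 0.06 m and z of jar_yellow in the frame of lane0 between 0.015 and 0.034 m) or (y of jar_yellow in the frame of lane1 between -0.02 and 0.02 m and x of jar_yellow in the frame of lane1 between -0.05 and 0.06 m and z of jar_yellow in the frame of lane1 between 0.015 and 0.034 m) or (y of jar_yellow in the frame of lane2 between -0.02 and 0.02 m and x of jar_yellow in the frame of lane2 between -0.05 and 0.06 m and z of jar_yellow in the frame of lane2 between 0.015 and 0.034 m)) and ((y of jar_green in the frame of lane0 between -0.02 and 0.02 m and x of jar_green in the frame of lane0 between -0.05 and 0.06 m and z of jar_green in the frame of lane0 between 0.015 and 0.034 m) or (y of jar_green in the frame of lane1 between -0.02 and 0.02 m and x of jar_green in the frame of lane1 between -0.05 and 0.06 m and z of jar_green in the frame of lane1 between 0.015 and 0.034 m) or (y of jar_green in the frame of lane2 between -0.02 and 0.02 m and x of jar_green in the frame of lane2 between -0.05 and 0.06 m and z of jar_green in the frame of lane2 between 0.015 and 0.034 m)) and ((y of jar_blue in the frame of lane0 between -0.02 and 0.02 m and x of jar_blue in the frame of lane0 between -0.05 and 0.06 m and z of jar_blue in the frame of lane0 between 0.015 and 0.034 m) or (y of jar_blue in the frame of lane1 between -0.02 and 0.02 m and x of jar_blue in the frame of lane1 between -0.05 and 0.06 m and z of jar_blue in the frame of lane1 between 0.015 and 0.034 m) or (y of jar_blue in the frame of lane2 between -0.02 and 0.02 m and x of jar_blue in the frame of lane2 between -0.05 and 0.06 m and z of jar_blue in the frame of lane2 between 0.015 and 0.034 m))), for 0.2 s.
At the end, for the whole second after the job is handed in: every jar present lies in a lane of the drawer (axis within 20 mm of the lane's centre line and 0.25 rad of its direction, down on the floor), label flat within 0.2 rad of straight up, at rest, and the drawer is shut to within 12 mm (all of step 2 and value of joint chest_drawer0 below 0.012 m and linear speed of each of jar_red, jar_yellow, jar_green, jar_blue below 0.02 m/s); the robot touches nothing.
It fails at once if another kitchen thing (mug, bowl, salt cup, spatula, oil bottle, pulp container) is moved more than 40 mm (distance of any of mug, bowl, cellar, spatula, oil, pulp_bin from where it was at the start of the episode above 0.04 m).
It fails at once if one of them is tipped over (angle between any of mug, bowl, cellar, spatula, oil, pulp_bin's own z axis and vertical above 0.5 rad).
Of jar_red, jar_yellow, jar_green, jar_blue only 2 to 3 are there at a start; the rules pass over those that are not, and their reading is None.
At some moment in a run one of jar_red, jar_yellow, jar_green, jar_blue may be knocked a few centimetres aside while the robot is not near it.
Once in a run the grip may slacken for a moment while it holds something.
It also fails if it takes over 210 s, if anything falls off the work surface, if the arm or the gripper's body presses on something with over 40 N, if the wrist force passes 120 N, or if a joint passes its speed limit or range.

ROBOT

A 7-joint arm with a two-finger parallel gripper is mounted at the origin on the work surface. World frame = base frame: x ahead of the robot, y to its left, z up, the work surface at z = 0. Lengths are in m, angles in degrees, forces in N, time in s.
With the tool pointing down it reaches from about 0.4 to 0.85 m from the base axis. Payload 10.4 kg.
Tool frame: the origin (TCP) lies midway between the tips of the shut fingers; the grasp point (between the pads) lies 19 mm behind it (robot.tcp_to_grasp is the distance from the TCP to the grasp point, in m); z points along the fingers, y is the direction in which the jaws open and shut (so a half turn about z gives the same grasp; the last joint's range is limited). The gripper opens to 87 mm and grips with 3 to 60 N. Pads are 19 mm wide; open, the fingers measure 117 mm over their backs; the gripper's body (75 mm by 190 mm) begins 51 mm behind the grasp point.
Start: joints at [-68.961, 19.034, -3.707, 83.658, 1.238, 77.344, -5.071], TCP at [0.237, 0.578, 0.223] pointing down, gripper open.
Joint ranges: [-148.97, 148.97], [-28.65, 121.19], [-84.17, 76.75], [9.2, 138.47], [-72.65, 252.65], [3.7, 117.97], [-149.18, 149.18]. Speed limits (degrees/s): [127.2, 127.2, 159.86, 159.86, 180, 180, 180].

INTERFACE

Orientations are given as [roll, pitch, yaw] about the fixed x, y, z axes, in that order (R = Rz(yaw) Ry(pitch) Rx(roll)).
In Python, from station import monitor, vision, sign_off, robot gives the robot as it stands. The module is installed in compiled form; this text tells all that it offers.
- The arm moves only by the tool send_rows, never from a script. Its argument "moves" is a list of rows, each a list of 2 entries, a list of its own where there are three numbers: the shift along the tool's x, y, z in mm, then the turn about the tool's z in degrees. In form: [[[dx, dy, dz], twist], ...]. A call has exactly 10 rows; each row is the pose to reach, as a shift and turn from the pose commanded when the call began, along the tool's axes at that moment; what a row does not reach only later rows make up. A row lasts 1/12 s, in which the tool goes at most 41.7 mm and 7.16 degrees, less where a joint would pass 70% of its speed; a pose out of reach is approached as far as the arm can. A call with a gripper value outside its range is refused whole. "grip" is the finger opening in mm, from 0 to 87, set as the call begins (left out, the last holds). The fingers move at their own pace and stop on an object; "squeeze" is the grip in N (left out, the last holds). Time passes only in rows, so rows that repeat a pose let the fingers close, or fill a call up. It gives the time, the measured TCP pose, the force and the opening at its end, in the units of the state.
- monitor.get_state(): the state, without advancing time (a new reading comes with each control period).
- vision.get_image(name): name is "scene" or "top" or "wrist"; returns the picture (384x512x3 uint8, red, green, blue); there is no depth.
- vision.calibration(name): a dict with "K" (3x3 intrinsics, pixels), "rvec" (rotation vector, rad) and "tvec" (3), from world to camera coordinates, as OpenCV has them. Camera axes: x right, y down, z forward; pixel columns grow to the right and rows downward; lengths in m; the calibration is good to about 2 mm. A picture is of the moment at which its call begins: read the wrist's pose just before it. calibration takes no time and is no camera call; for the wrist camera it gives the pose at the moment of the call.
- sign_off(): hands the job in, once; it reports no verdict.
The state is a dict: "time_s": time; "qpos": joint angles; "qvel": joint speeds; "joint_efforts": joint torques, N m; "position": TCP position; "tool_rot": TCP orientation; "force": force on the tool from outside, world axes, zero at the start; "ft_torque": the same for the moment, N m; "grip_width": opening from 0.0 (shut) to 1.0 (fully open).
Only numpy, scipy, OpenCV 4.12 (cv2) and the standard library are available. Lean on these libraries where they do the work, as an engineer would, in place of code of your own. Each camera call takes 0.05 s, during which the arm holds its last target. There are 200 camera calls.

## Working session

There is one attempt and no reset: what is moved stays moved. The work goes in short steps, Python scripts to look and compute and a tool call to move; the robot and the scene stay as the last step left them, time stands still between calls to the robot, and variables do not carry over. Pictures are saved under pics/ and viewed, about 12 in all and at most 16, crops included, and the job is handed in when it is done.

Besides the shell and the picture viewer there is one more tool, called after "Emit:" as a command line: name --argument value ..., lists and objects as JSON in quotes. send_rows: Moves the arm, as the interface text tells. Its arguments: {"type":"object","properties":{"moves":{"type":"array","items":{"type":"array"}},"grip":{"type":"number"},"squeeze":{"type":"number"}},"required":["moves"]}

```bash
mkdir -p pics; cat > h.py <<'E'
import numpy as np, cv2
from station import monitor, vision, sign_off, robot
def shot(cam,name,crop=None,scale=1):
    im=vision.get_image(cam)[:,:,::-1]
    if crop: im=im[crop[1]:crop[3],crop[0]:crop[2]]
    cv2.imwrite('pics/'+name,cv2.resize(np.ascontiguousarray(im),None,fx=scale,fy=scale,interpolation=cv2.INTER_CUBIC))
def p2w(cam,px,z,cal=None):
    c=cal or vision.calibration(cam); R=cv2.Rodrigues(np.array(c['rvec'],float))[0]; t=np.array(c['tvec'],float).ravel()
    d=R.T@np.linalg.inv(np.array(c['K']))@np.array([px[0],px[1],1.]); o=-R.T@t
    return (o+d*(z-o[2])/d[2]).round(4)
def w2p(cam,p):
    c=vision.calibration(cam)
    return cv2.projectPoints(np.array([p],float),np.array(c['rvec'],float),np.array(c['tvec'],float),np.array(c['K'],float),None)[0].ravel().round(1)
E
python3 - <<'E'
from h import *
print(monitor.get_state()); 
shot('top','top0.png',scale=1.5); shot('scene','scene0.png',scale=1.5)
for c in('top','scene'):
    k=vision.calibration(c);R=cv2.Rodrigues(np.array(k['rvec']))[0];print(c,-R.T@np.array(k['tvec']).ravel(),k['K'][0])
E
```

```text
{'time_s': 0.0, 'qpos': array([-68.96028144,  19.07132664,  -3.70801446,  83.7070871 ,
         1.23575076,  77.34356427,  -5.07127587]), 'qvel': array([ 0.03593421,  0.14331663,  0.02958815,  0.05647725, -0.05669706,
       -0.04743769,  0.05298883]), 'joint_efforts': array([ 5.45349894e-05, -6.23260403e+01,  2.44405540e-02, -3.89909291e+01,
       -6.14934275e-02,  3.95374058e-02,  1.28251563e-04]), 'position': array([0.23734394, 0.5777485 , 0.22175203]), 'tool_rot': array([-1.79917799e+02,  1.78378109e-03,  1.57666549e+02]), 'force': array([ 0.02052637, -0.40127923, -0.23423451]), 'ft_torque': array([ 0.01998463, -0.06975659, -0.00180734]), 'grip_width': 1.0005264755741987}
top [0.28831317 0.04070733 1.40750899] [387.1055041    0.         257.19539203]
scene [ 1.10904894 -0.27567744  1.08441269] [347.56216269   0.         250.01347734]
```

View pics/top0.png

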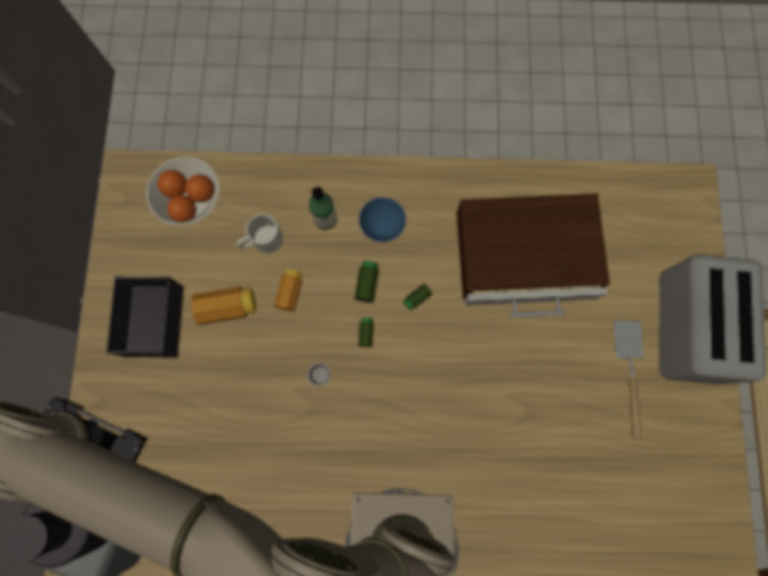

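View pics/scene0.png

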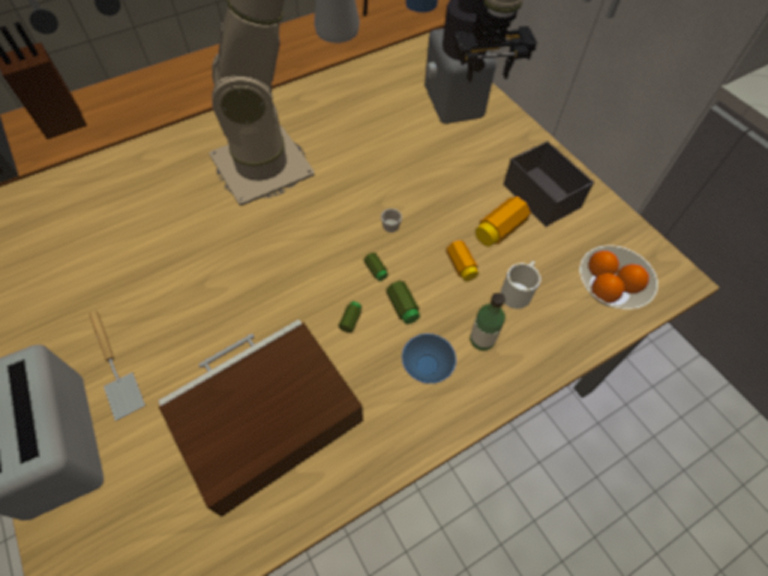

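Candidates, in px of the 1.5x top picture:
- Yellow: small at (288,290), large at (222,305). I need the smaller.
- Green: largest at (367,282), small ones at (366,332) and (418,296). I need the largest.
- No red or brown jar is in view.

The chest front edge runs (466,298)-(607,292), and the handle runs (513,315)-(564,313).

```bash
python3 - <<'E'
from h import *
a=vision.get_image('top')[:,:,::-1][165:245,170:300]; b=vision.get_image('scene')[:,:,::-1][140:220,215:345]
cv2.imwrite('pics/c1.png',np.vstack([cv2.resize(i,(650,300) if 0 else (480,295),interpolation=cv2.INTER_CUBIC) for i in(a,b)]))
for n,p,z in[('chestFL',(458,208),.1),('chestBR',(598,195),.1),('chestFRtop',(606,287),.1),('chestFLtop',(466,293),.1),('hL',(515,315),.062),('hR',(563,313),.062),
 ('grLid',(370,262),.03),('grEnd',(365,300),.03),('yLid',(293,270),.03),('yEnd',(284,308),.03),('cellar',(319,373),.02),('mug',(263,235),.08),('bowl',(383,220),.04),('oil',(325,222),.0),('gs2',(418,296),.02),('gs1',(366,332),.02),('Y0',(193,308),.05),('Y1',(255,300),.05),('bin',(148,315),.1)]:
    print(n,p2w('top',np.array(p)/1.5,z))
E
```

```text
chestFL [ 0.7754 -0.1194  0.1   ]
chestBR [ 0.8172 -0.454   0.1   ]
chestFRtop [ 0.592  -0.4607  0.1   ]
chestFLtop [ 0.5692 -0.1377  0.1   ]
hL [ 0.5276 -0.2578  0.062 ]
hR [ 0.5354 -0.3707  0.062 ]
grLid [0.6557 0.0879 0.03  ]
grEnd [0.5604 0.097  0.03  ]
yLid [0.6305 0.2755 0.03  ]
yEnd [0.5356 0.2915 0.03  ]
cellar [0.3832 0.2003 0.02  ]
mug [0.7022 0.3439 0.08  ]
bowl [0.7614 0.0589 0.04  ]
oil [0.7659 0.2069 0.    ]
gs2 [ 0.5758 -0.0315  0.02  ]
gs1 [0.484  0.0923 0.02  ]
Y0 [0.5262 0.5038 0.05  ]
Y1 [0.5495 0.3581 0.05  ]
bin [0.4985 0.5878 0.1   ]
```

View pics/c1.png

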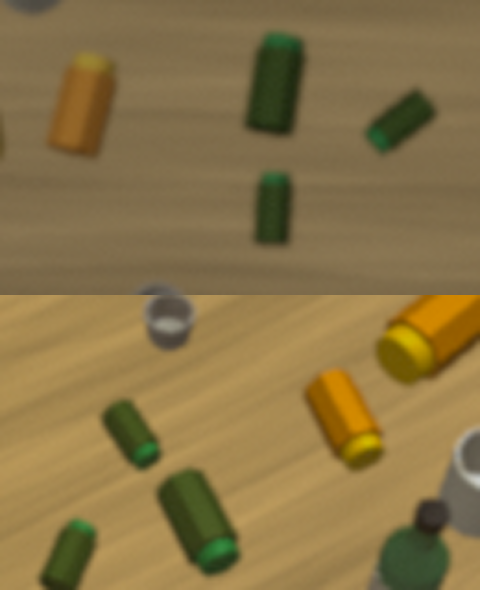

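The picture shows the small yellow jar with its lid at +x and the largest green jar. Neither shows a white label to the top or scene camera, so both labels face the +y side or down. Next I open the drawer, passing over the jars on the way.

```bash
cat >> h.py <<'E'
def plan(*poses,start=None):
    "poses: (x,y,z,yawdeg) m -> final row [dx,dy,dz](mm),twist per call"
    if start is None:
        s=monitor.get_state(); start=(*s['position'],s['tool_rot'][2]); print('now',np.round(start,4),'F',np.round(s['force'],1),'g',round(s['grip_width']*87,1),'t',round(s['time_s'],1))
    for p in poses:
        y=np.radians(start[3]); d=np.array(p[:3])-np.array(start[:3])
        loc=[d[0]*np.cos(y)+d[1]*np.sin(y), d[0]*np.sin(y)-d[1]*np.cos(y), -d[2]]
        tw=-((p[3]-start[3]+180)%360-180)
        print(p,'->',np.round(np.array(loc)*1000,1).tolist(),round(tw,1)); start=p
E
python3 - <<'E'
from h import *
plan((.46,.22,.26,157.7),(.46,.22,.26,94),(.5315,-.314,.2,94),(.5315,-.314,.043,94))
E
```

```text
now [  0.2374   0.5779   0.2221 157.6672] F [ 0.4 -0.9  0.3] g 87.2 t 0.2
(0.46, 0.22, 0.26, 157.7) -> [-341.9, -246.5, -37.9] -0.0
(0.46, 0.22, 0.26, 94) -> [0.0, 0.0, -0.0] 63.7
(0.5315, -0.314, 0.2, 94) -> [-537.7, 34.1, 60.0] 0
(0.5315, -0.314, 0.043, 94) -> [0.0, 0.0, 157.0] 0
```

Emit:
send_rows --moves '[[[-20,-15,-4],6],[[-55,-40,-8],13],[[-90,-65,-12],20],[[-125,-90,-18],27],[[-160,-115,-22],34],[[-195,-140,-27],41],[[-230,-165,-32],48],[[-265,-191,-36],55],[[-300,-217,-38],60],[[-342,-246,-38],64]]'

```text
time_s: 1.03
position: [0.4486, 0.2381, 0.261]
tool_rot: [180.0, -0.1, 93.4]
force: [0.3, 1.0, -0.8]
grip_width: 1.0
```

```bash
python3 - <<'E'
from h import *
plan((.5315,-.314,.2,94))
k=vision.calibration('wrist');R=cv2.Rodrigues(np.array(k['rvec']))[0];print(-R.T@np.array(k['tvec']).ravel(),R.round(2))
for p in [(.608,.092,.025),(.583,.283,.025)]: print(w2p('wrist',p))
shot('wrist','w1.png')
E
```

```text
now [ 0.4486  0.2381  0.261  93.3956] F [ 0.3  1.  -0.8] g 87.0 t 1.0
(0.5315, -0.314, 0.2, 94) -> [-556.1, 50.0, 61.0] -0.6
[0.44341209 0.31046805 0.4241823 ] [[ 1.    0.06  0.  ]
 [ 0.06 -0.96  0.26]
 [ 0.02 -0.26 -0.96]]
[347.5 262.1]
[350.  141.8]
```

View pics/w1.png

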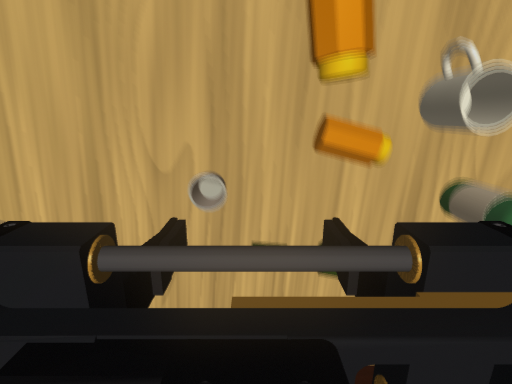

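The wrist view shows the yellow jar at (352,140), no label on its upper faces, and clear space around it. Continuing to the handle.

Emit:
send_rows --moves '[[[-40,4,5],0],[[-80,8,10],0],[[-120,12,15],0],[[-160,15,20],0],[[-200,19,25],0],[[-240,22,30],0],[[-280,26,34],0],[[-318,29,38],0],[[-350,32,40],0],[[-370,34,41],0]]' --grip 26

```text
time_s: 1.92
position: [0.5051, -0.1308, 0.2191]
tool_rot: [-180.0, 0.0, 93.5]
force: [0.9, 0.4, -0.6]
grip_width: 0.347
```

Emit:
send_rows --moves '[[[-30,3,4],0],[[-60,5,8],0],[[-90,8,12],0],[[-120,10,16],0],[[-150,13,20],0],[[-170,15,20],0],[[-180,16,20],0],[[-186,16,20],-0.6],[[-186,16,20],-0.6],[[-186,16,20],-0.6]]'

```text
time_s: 2.75
position: [0.5337, -0.3105, 0.1992]
tool_rot: [180.0, -0.0, 94.3]
force: [0.8, 0.1, 0.2]
grip_width: 0.297
```

```bash
python3 - <<'E'
from h import *
plan((.5315,-.314,.2,94),(.5315,-.314,.043,94))
print(w2p('wrist',(.5315,-.314,.062)))
shot('wrist','w2.png')
E
```

```text
now [ 0.5337 -0.3105  0.1992 94.3285] F [0.8 0.1 0.2] g 25.9 t 2.8
(0.5315, -0.314, 0.2, 94) -> [-3.4, -2.4, -0.8] 0.3
(0.5315, -0.314, 0.043, 94) -> [0.0, 0.0, 157.0] 0
[252.6 185.9]
```

View pics/w2.png

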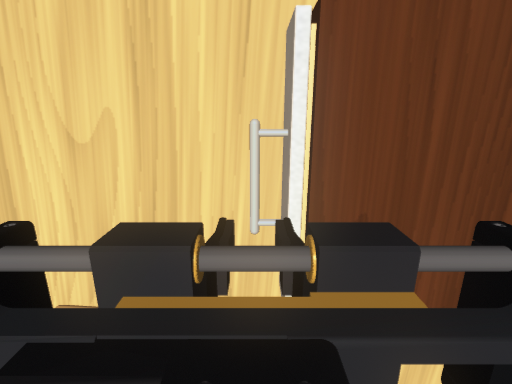

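The handle is at column 254, rows 122-232, which fits my estimate to about 2 mm. Descending, gripping and pulling.

Emit:
send_rows --moves '[[[-1,-1,30],0.3],[[-1,-1,60],0.3],[[-1,-1,90],0.3],[[-1,-1,115],0.3],[[-1,-1,135],0.3],[[-1,-1,148],0.3],[[-1,-1,156],0.3],[[-1,-1,156],0.3],[[-1,-1,156],0.3],[[-1,-1,156],0.3]]'

```text
time_s: 3.63
position: [0.5333, -0.313, 0.0447]
tool_rot: [179.9, 0.0, 94.0]
force: [0.3, -0.0, -0.2]
grip_width: 0.298
```

Emit:
send_rows --moves '[[[0,0,0],0],[[0,0,0],0],[[0,0,0],0],[[0,0,0],0],[[0,0,0],0],[[0,-2,0],0],[[0,-5,0],0],[[0,-10,0],0],[[0,-16,0],0],[[0,-24,0],0]]' --grip 0 --squeeze 20

```text
time_s: 4.47
position: [0.5088, -0.3146, 0.0437]
tool_rot: [179.9, 0.0, 94.0]
force: [0.8, -0.1, 6.8]
grip_width: 0.118
```

Emit:
send_rows --moves '[[[0,-12,0],0],[[0,-26,0],0],[[0,-42,0],0],[[0,-58,0],0],[[0,-74,0],0],[[0,-90,0],0],[[0,-106,0],0],[[0,-120,0],0],[[0,-130,0],0],[[0,-135,0],0]]'

```text
time_s: 5.3
position: [0.3728, -0.3245, 0.0437]
tool_rot: [179.9, 0.0, 93.9]
force: [22.0, -0.4, -4.3]
grip_width: 0.117
```

```bash
python3 - <<'E'
from h import *
plan()
E
```

```text
now [ 3.72800e-01 -3.24500e-01  4.37000e-02  9.38695e+01] F [22.  -0.4 -4.3] g 10.2 t 5.3
```

Emit:
send_rows --moves '[[[0,1,0],0],[[0,1,0],0],[[0,1,0],0],[[0,1,-5],0],[[0,1,-25],0],[[0,1,-60],0],[[0,1,-95],0],[[0,1,-130],0],[[0,1,-160],0],[[0,1,-175],0]]' --grip 26

```text
time_s: 6.13
position: [0.3755, -0.3245, 0.222]
tool_rot: [179.8, 0.1, 93.9]
force: [1.7, 1.5, -0.6]
grip_width: 0.3
```

```bash
python3 - <<'E'
from h import *
plan((.60,.093,.22,174.5),(.60,.093,.005,174.5))
shot('top','top1.png',crop=(170,100,450,300),scale=2.8)
E
```

```text
now [ 0.3755 -0.3245  0.222  93.9346] F [ 1.7  1.5 -0.6] g 26.1 t 6.1
(0.6, 0.093, 0.22, 174.5) -> [401.1, 252.6, 2.0] -80.6
(0.6, 0.093, 0.005, 174.5) -> [0.0, 0.0, 215.0] -0.0
```

View pics/top1.png

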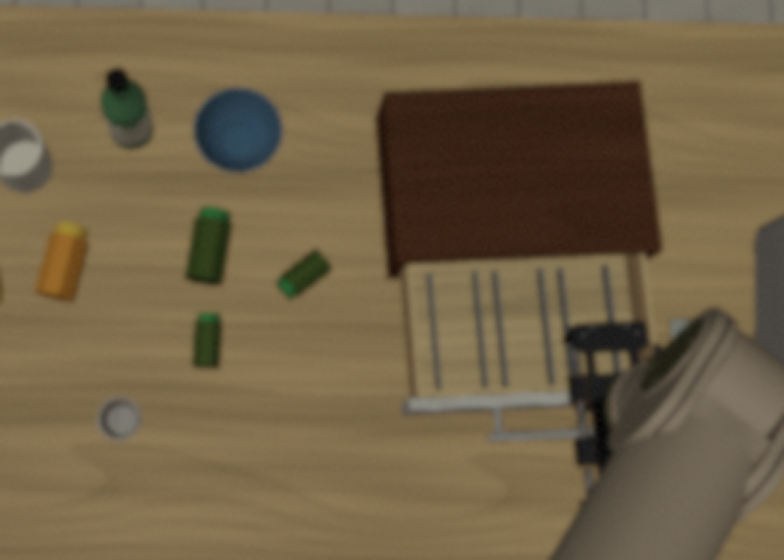

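The drawer is open, with three lanes between the grey ribs. Next I carry the green jar to clear counter at about (0.44, 0) and roll it there.

Emit:
send_rows --moves '[[[36,20,0],-7],[[72,42,0],-14],[[108,64,0],-21],[[144,86,0],-28],[[180,108,0],-35],[[216,130,0],-42],[[252,152,0],-49],[[288,174,0],-56],[[322,196,0],-63],[[350,216,0],-70]]' --grip 87

```text
time_s: 7.02
position: [0.5665, 0.0435, 0.2178]
tool_rot: [180.0, -0.1, 164.4]
force: [-0.4, 0.2, 0.5]
grip_width: 0.952
```

```bash
python3 - <<'E'
from h import *
plan((.60,.093,.22,174.5),(.60,.093,.008,174.5))
E
```

```text
now [5.665000e-01 4.350000e-02 2.178000e-01 1.644025e+02] F [-0.4  0.2  0.5] g 82.8 t 7.0
(0.6, 0.093, 0.22, 174.5) -> [-19.0, 56.6, -2.2] -10.1
(0.6, 0.093, 0.008, 174.5) -> [0.0, 0.0, 212.0] -0.0
```

Emit:
send_rows --moves '[[[-6,18,0],-4],[[-14,40,0],-8],[[-19,55,0],-10],[[-19,57,30],-10],[[-19,57,70],-10],[[-19,57,110],-10],[[-19,57,145],-10],[[-19,57,175],-10],[[-19,57,195],-10],[[-19,57,206],-10]]'

```text
time_s: 7.85
position: [0.598, 0.0896, 0.0088]
tool_rot: [-179.9, -0.3, 174.0]
force: [-0.8, 0.2, 0.8]
grip_width: 1.001
```

Emit:
send_rows --moves '[[[0,0,4],0],[[0,0,4],0],[[0,0,4],0],[[0,0,4],0],[[0,0,4],0],[[0,0,4],0],[[0,0,4],0],[[0,0,4],0],[[0,0,0],0],[[0,0,-10],0]]' --grip 40 --squeeze 15

```text
time_s: 8.68
position: [0.5987, 0.0894, 0.0212]
tool_rot: [-179.9, -0.2, 174.0]
force: [-0.9, 0.5, -2.1]
grip_width: 0.574
```

```bash
python3 - <<'E'
from h import *
plan((.60,.093,.09,180),(.44,.0,.09,180),(.44,.0,.010,180))
E
```

```text
now [5.987000e-01 8.940000e-02 2.120000e-02 1.739562e+02] F [-0.9  0.5 -2.1] g 49.9 t 8.7
(0.6, 0.093, 0.09, 180) -> [-0.9, 3.7, -68.8] -6.0
(0.44, 0.0, 0.09, 180) -> [160.0, -93.0, -0.0] 0
(0.44, 0.0, 0.01, 180) -> [0.0, 0.0, 80.0] 0
```

Emit:
send_rows --moves '[[[0,2,-25],-2],[[0,2,-55],-4],[[10,-5,-70],-6],[[40,-20,-70],-6],[[75,-40,-70],-6],[[105,-60,-70],-6],[[130,-75,-70],-6],[[148,-86,-65],-6],[[155,-88,-50],-6],[[155,-88,-30],-6]]'

```text
time_s: 9.52
position: [0.436, 0.018, 0.0534]
tool_rot: [179.9, 0.1, 179.9]
force: [1.0, 0.0, -1.7]
grip_width: 0.572
```

```bash
python3 - <<'E'
from h import *
plan((.44,.0,.006,180))
E
```

```text
now [4.36000e-01 1.80000e-02 5.34000e-02 1.79864e+02] F [ 1.   0.  -1.7] g 49.7 t 9.5
(0.44, 0.0, 0.006, 180) -> [-4.1, -18.0, 47.4] -0.1
```

Emit:
send_rows --moves '[[[-4,-10,15],0],[[-4,-18,30],0],[[-4,-18,42],0],[[-4,-18,47],0],[[-4,-18,47],0],[[-4,-18,47],0],[[-4,-18,47],0],[[-4,-18,47],0],[[-4,-18,47],0],[[-4,-18,47],0]]'

```text
time_s: 10.35
position: [0.4407, 0.001, 0.0054]
tool_rot: [180.0, 0.0, 180.0]
force: [0.3, 0.3, -1.2]
grip_width: 0.576
```

Emit:
send_rows --moves '[[[0,0,0],0],[[0,0,0],0],[[0,0,0],0],[[0,0,0],0],[[0,0,0],0],[[0,0,0],0],[[0,0,-7],0],[[0,0,-15],0],[[0,0,-15],0],[[0,0,-15],0]]' --grip 87

```text
time_s: 11.18
position: [0.4413, 0.001, 0.021]
tool_rot: [180.0, 0.1, 180.0]
force: [-0.2, -0.6, -1.2]
grip_width: 0.995
```

Emit:
send_rows --moves '[[[0,-8,0],0],[[0,-15,0],0],[[0,-19,0],0],[[0,-21,0],0],[[0,-23,-3],0],[[0,-25,-6],0],[[0,-28,-8.5],0],[[0,-31,-11],0],[[0,-34,-13],0],[[0,-37,-15],0]]'

```text
time_s: 12.02
position: [0.4408, -0.0361, 0.0358]
tool_rot: [180.0, 0.0, 180.0]
force: [-2.1, 2.6, 4.7]
grip_width: 1.002
```

```bash
python3 - <<'E'
from h import *
plan()
a=vision.get_image('top')[:,:,::-1][180:300,220:330]; b=vision.get_image('wrist')[:,:,::-1]
cv2.imwrite('pics/r1.png',np.hstack([cv2.resize(i,(400,380),interpolation=cv2.INTER_CUBIC) for i in(a,b)]))
E
```

```text
now [ 4.408000e-01 -3.610000e-02  3.580000e-02  1.799866e+02] F [-2.1  2.6  4.7] g 87.2 t 12.0
```

View pics/r1.png

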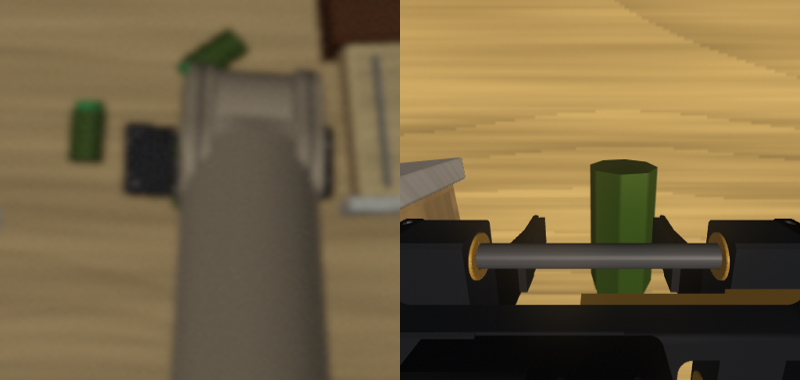

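Emit:
send_rows --moves '[[[0,5,0],0],[[0,10,-5],0],[[0,12,-30],0],[[0,12,-60],0],[[0,12,-85],0],[[-25,12,-100],0],[[-55,12,-105],0],[[-80,12,-105],0],[[-95,12,-105],0],[[-100,12,-105],0]]'

```text
time_s: 12.95
position: [0.5424, -0.0234, 0.1402]
tool_rot: [-180.0, 0.0, -180.0]
force: [-0.2, 0.7, -0.4]
grip_width: 0.999
```

```bash
cat >> h.py <<'E'
def gmask(im,col='g'):
    h=cv2.cvtColor(im,cv2.COLOR_RGB2HSV)
    return cv2.inRange(h,(40,90,20),(80,255,255)) if col=='g' else cv2.inRange(h,(8,200,90),(25,255,255))
E
python3 - <<'E'
from h import *
plan()
im=vision.get_image('wrist'); cv2.imwrite('pics/r2.png',im[:,:,::-1])
m=gmask(im); n,l,s,c=cv2.connectedComponentsWithStats(m)
for i in range(1,n):
    if s[i,4]>800: print(s[i],c[i],p2w('wrist',c[i],.04), [p2w('wrist',(x,s[i,1]+s[i,3]//2),.025)[1] for x in(s[i,0],s[i,0]+s[i,2])])
E
```

```text
now [ 5.424000e-01 -2.340000e-02  1.402000e-01 -1.799735e+02] F [-0.2  0.7 -0.4] g 87.0 t 12.9
[ 233   28   49  117 4067] [259.14359479  87.67027293] [ 0.4446 -0.0192  0.04  ] [np.float64(-0.0438), np.float64(0.0027)]
[ 354   95   46   73 1621] [381.12091302 132.39851943] [0.4839 0.0951 0.04  ] [np.float64(0.0749), np.float64(0.1203)]
```

View pics/r2.png

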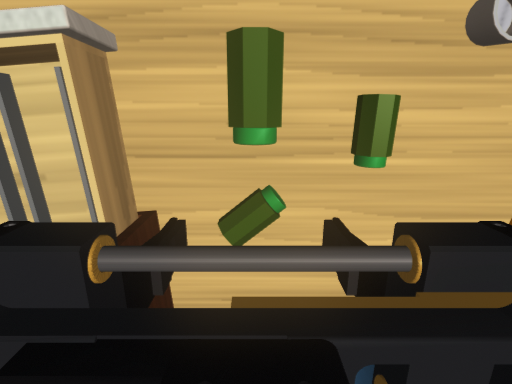

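The green jar's centre is now at y≈-0.020 and no label is visible. It was -0.020 either way if it rolled or nearly so if it slid. I'll roll again with a shorter lateral push so the shift tells rolling from sliding.

Emit:
send_rows --moves '[[[35,-2,5],0],[[70,-2,20],0],[[92,-2,40],0],[[101,-2,60],0],[[101,-2,85],0],[[101,-2,105],0],[[101,-2,116],0],[[101,-2,120],0],[[101,-2,120],0],[[101,-2,120],0]]'

```text
time_s: 13.83
position: [0.4396, -0.0261, 0.0208]
tool_rot: [180.0, 0.0, 180.0]
force: [0.6, -0.3, 0.3]
grip_width: 1.0
```

Emit:
send_rows --moves '[[[0,-7,0],0],[[0,-12,0],0],[[0,-14,0],0],[[0,-16,-3],0],[[0,-18.4,-6],0],[[0,-21,-8.5],0],[[0,-24,-11],0],[[0,-26.5,-13],0],[[0,-28,-14.5],0],[[0,-28,-17],0]]'

```text
time_s: 14.67
position: [0.4396, -0.0547, 0.0373]
tool_rot: [-180.0, 0.0, 179.9]
force: [0.3, 0.4, 0.1]
grip_width: 1.0
```

Emit:
send_rows --moves '[[[0,0,-3],0],[[0,4,-10],0],[[0,10,-30],0],[[0,16,-60],0],[[0,23,-85],0],[[-25,23,-100],0],[[-55,23,-103],0],[[-80,23,-103],0],[[-95,23,-103],0],[[-100,23,-103],0]]'

```text
time_s: 15.5
position: [0.5415, -0.0306, 0.1406]
tool_rot: [-180.0, 0.0, -180.0]
force: [-0.7, 0.4, -0.1]
grip_width: 0.998
```

```bash
cat >> h.py <<'E'
def look(col='g',name=None):
    plan(); im=vision.get_image('wrist'); m=gmask(im,col); n,l,s,c=cv2.connectedComponentsWithStats(m)
    if name: cv2.imwrite('pics/'+name,im[:,:,::-1])
    hsv=cv2.cvtColor(im,cv2.COLOR_RGB2HSV); w=cv2.inRange(hsv,(0,0,140),(179,50,255))
    for i in range(1,n):
        if s[i,4]>800:
            x,y,ww,h=s[i,:4]; r=y+h//2
            e=[p2w('wrist',(q,r),.025)[1] for q in(x,x+ww)]
            print('blob',s[i],p2w('wrist',c[i],.04),'edges',e,'mid',round(sum(e)/2,4),'white',int((w[y:y+h,x-8:x+ww+8]>0).sum()),'colmeans',im[r-15:r+15,x:x+ww,1].mean(0)[::4].astype(int).tolist())
E
python3 -c "
from h import *
look()"
```

```text
now [ 5.415000e-01 -3.060000e-02  1.406000e-01 -1.799863e+02] F [-0.7  0.4 -0.1] g 86.8 t 15.5
blob [ 220   29   46  117 3797] [ 0.4447 -0.0412  0.04  ] edges [np.float64(-0.0633), np.float64(-0.0196)] mid -0.0414 white 0 colmeans [61, 61, 92, 92, 93, 93, 94, 94, 76, 76, 76, 77]
blob [ 361   96   46   73 1667] [0.4831 0.0944 0.04  ] edges [np.float64(0.0749), np.float64(0.1204)] mid 0.0976 white 0 colmeans [64, 50, 60, 60, 59, 88, 114, 115, 115, 92, 104, 166]
```

The centre moved 20.9 mm, a true roll, so both rolls worked. Still no label. Rolling once more.

Emit:
send_rows --moves '[[[35,-8,5],0],[[70,-14,20],0],[[92,-16,40],0],[[101,-16,60],0],[[101,-16,85],0],[[101,-16,105],0],[[101,-16,116],0],[[101,-16,120],0],[[101,-16,120],0],[[101,-16,120],0]]'

```text
time_s: 16.38
position: [0.4387, -0.0471, 0.0209]
tool_rot: [180.0, 0.0, 180.0]
force: [0.2, -0.5, -0.4]
grip_width: 0.998
```

Emit:
send_rows --moves '[[[0,-7,0],0],[[0,-12,0],0],[[0,-14,0],0],[[0,-16,-3],0],[[0,-18.4,-6],0],[[0,-21,-8.5],0],[[0,-24,-11],0],[[0,-26.5,-13],0],[[0,-28,-14.5],0],[[0,-28,-17],0]]'

```text
time_s: 17.22
position: [0.4386, -0.0757, 0.0374]
tool_rot: [-180.0, 0.0, 179.9]
force: [0.1, -0.4, 0.1]
grip_width: 1.0
```

Emit:
send_rows --moves '[[[0,0,-3],0],[[0,4,-10],0],[[0,10,-30],0],[[0,16,-60],0],[[0,23,-85],0],[[-25,23,-100],0],[[-55,23,-103],0],[[-80,23,-103],0],[[-95,23,-103],0],[[-100,23,-103],0]]'

```text
time_s: 18.05
position: [0.5405, -0.0515, 0.1406]
tool_rot: [-180.0, 0.0, -180.0]
force: [0.1, 0.9, 0.3]
grip_width: 0.997
```

```bash
python3 -c "
from h import *
look(name='r3.png')"
```

```text
now [ 5.405000e-01 -5.150000e-02  1.406000e-01 -1.799766e+02] F [0.1 0.9 0.3] g 86.8 t 18.1
blob [ 220   30   47  117 3831] [ 0.4447 -0.0618  0.04  ] edges [np.float64(-0.0843), np.float64(-0.0396)] mid -0.062 white 0 colmeans [62, 61, 89, 93, 93, 93, 94, 94, 77, 76, 76, 77]
blob [ 380   97   49   73 2142] [0.4802 0.0904 0.04  ] edges [np.float64(0.0728), np.float64(0.1214)] mid 0.0971 white 0 colmeans [96, 41, 56, 58, 58, 59, 100, 116, 116, 114, 87, 136, 168]
```

Emit:
send_rows --moves '[[[35,-5,5],0],[[70,-10,20],0],[[92,-10.5,40],0],[[101,-10.5,60],0],[[101,-10.5,85],0],[[101,-10.5,110],0],[[101,-10.5,126],0],[[101,-10.5,134],0],[[101,-10.5,134.5],0],[[101,-10.5,134.5],0]]'

```text
time_s: 18.93
position: [0.4374, -0.0627, 0.0062]
tool_rot: [180.0, -0.0, 180.0]
force: [0.3, -0.8, -0.2]
grip_width: 1.0
```

Emit:
send_rows --moves '[[[0,0,0],0],[[0,0,0],0],[[0,0,0],0],[[0,0,0],0],[[0,0,0],0],[[0,0,0],0],[[0,0,0],0],[[0,0,-10],0],[[0,0,-25],0],[[0,15,-30],0]]' --grip 40

```text
time_s: 19.77
position: [0.4382, -0.05, 0.0376]
tool_rot: [-179.9, 0.1, 179.8]
force: [-0.1, -0.4, -1.5]
grip_width: 0.571
```

Emit:
send_rows --moves '[[[0,15,0],0],[[0,35,0],0],[[0,50,0],0],[[0,55,10],0],[[0,55,20],0],[[0,55,27],0],[[0,55,30],0],[[0,55,30],0],[[0,55,30],0],[[0,55,30],0]]'

```text
time_s: 20.6
position: [0.4374, 0.0063, 0.0054]
tool_rot: [-180.0, -0.0, 179.9]
force: [-0.0, 0.4, -2.3]
grip_width: 0.574
```

```bash
python3 -c "
from h import *
plan()"
```

```text
now [4.374000e-01 6.300000e-03 5.400000e-03 1.798877e+02] F [-0.   0.4 -2.3] g 50.0 t 20.6
```

Release and roll twice more, looking after the first.

Emit:
send_rows --moves '[[[0,0,0],0],[[0,0,0],0],[[0,0,0],0],[[0,0,0],0],[[0,0,0],0],[[0,0,0],0],[[0,0,-7],0],[[0,0,-15],0],[[0,0,-15],0],[[0,-6,-15],0]]' --grip 87

```text
time_s: 21.43
position: [0.4384, 0.0022, 0.0215]
tool_rot: [179.9, 0.1, -179.9]
force: [-0.7, 0.3, 0.6]
grip_width: 0.998
```

Emit:
send_rows --moves '[[[0,-7,0],0],[[0,-12,0],0],[[0,-14,0],0],[[0,-16,-3],0],[[0,-18.4,-6],0],[[0,-21,-8.5],0],[[0,-24,-11],0],[[0,-26.5,-13],0],[[0,-28,-14.5],0],[[0,-28,-17],0]]'

```text
time_s: 22.27
position: [0.4376, -0.0271, 0.0379]
tool_rot: [-180.0, -0.0, 179.9]
force: [-1.1, -1.4, -0.8]
grip_width: 1.004
```

Emit:
send_rows --moves '[[[0,0,-3],0],[[0,4,-10],0],[[0,10,-30],0],[[0,16,-60],0],[[0,23,-85],0],[[-25,23,-100],0],[[-55,23,-103],0],[[-80,23,-103],0],[[-95,23,-103],0],[[-100,23,-103],0]]'

```text
time_s: 23.1
position: [0.5395, -0.0031, 0.1411]
tool_rot: [-180.0, 0.0, -180.0]
force: [0.1, -0.2, 0.0]
grip_width: 1.0
```

```bash
python3 -c "
from h import *
look(name='r4.png')"
```

```text
now [ 5.39500e-01 -3.10000e-03  1.41100e-01 -1.79991e+02] F [ 0.1 -0.2  0. ] g 87.0 t 23.1
blob [ 220   31   43  116 2981] [ 0.4462 -0.0161  0.04  ] edges [np.float64(-0.0359), np.float64(0.0051)] mid -0.0154 white 1 colmeans [61, 60, 84, 91, 91, 92, 92, 93, 106, 202, 123]
blob [ 334   98   44   73 1502] [0.4835 0.096  0.04  ] edges [np.float64(0.076), np.float64(0.1197)] mid 0.0978 white 0 colmeans [60, 57, 60, 59, 65, 105, 106, 106, 100, 72, 128]
```

View pics/r4.png

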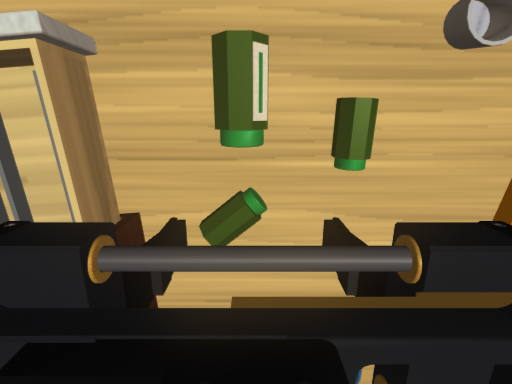

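The label with the green stripe now shows on the upper +y face at (260,82), so one more roll brings it up.

Emit:
send_rows --moves '[[[35,-8,5],0],[[70,-14,20],0],[[92,-17,40],0],[[101,-17,60],0],[[101,-17,85],0],[[101,-17,105],0],[[101,-17,116],0],[[101,-17,120],0],[[101,-17,120],0],[[101,-17,120],0]]'

```text
time_s: 23.98
position: [0.4367, -0.0206, 0.0214]
tool_rot: [180.0, 0.0, 180.0]
force: [1.0, -0.2, -0.1]
grip_width: 1.002
```

Emit:
send_rows --moves '[[[0,-7,0],0],[[0,-12,0],0],[[0,-14,0],0],[[0,-16,-3],0],[[0,-18.4,-6],0],[[0,-21,-8.5],0],[[0,-24,-11],0],[[0,-26.5,-13],0],[[0,-28,-14.5],0],[[0,-28,-17],0]]'

```text
time_s: 24.82
position: [0.4366, -0.0492, 0.0378]
tool_rot: [-180.0, -0.0, 179.9]
force: [0.2, -0.8, -0.2]
grip_width: 1.004
```

Emit:
send_rows --moves '[[[0,0,-3],0],[[0,4,-10],0],[[0,10,-30],0],[[0,16,-60],0],[[0,23,-85],0],[[-25,23,-100],0],[[-55,23,-103],0],[[-80,23,-103],0],[[-95,23,-103],0],[[-100,23,-103],0]]'

```text
time_s: 25.65
position: [0.5385, -0.0251, 0.1411]
tool_rot: [-180.0, 0.0, -180.0]
force: [-0.6, 0.3, 0.2]
grip_width: 1.001
```

```bash
python3 - <<'E'
from h import *
look(name='r5.png')
im=cv2.imread('pics/r5.png')[:,:,::-1]
t=vision.get_image('top'); 
cv2.imwrite('pics/r5.png',np.hstack([cv2.resize(np.ascontiguousarray(im[0:256,0:400,::-1]),(400,256)),cv2.resize(np.ascontiguousarray(t[170:290,290:420,::-1]),(400,370),interpolation=cv2.INTER_CUBIC)[:256]]))
cv2.imwrite('pics/topfull.png',t[:,:,::-1])
E
```

```text
now [ 5.385000e-01 -2.510000e-02  1.411000e-01 -1.799829e+02] F [-0.6  0.3  0.2] g 87.1 t 25.6
blob [ 220   32   47  116 1931] [ 0.4533 -0.0313  0.04  ] edges [np.float64(-0.058), np.float64(-0.0131)] mid -0.0356 white 1270 colmeans [64, 65, 132, 224, 212, 149, 226, 225, 80, 80, 80, 80]
blob [ 355   99   45   73 1581] [0.4839 0.095  0.04  ] edges [np.float64(0.0749), np.float64(0.1196)] mid 0.0972 white 0 colmeans [67, 51, 59, 59, 58, 90, 110, 111, 111, 85, 107, 163]
```

View pics/r5.png

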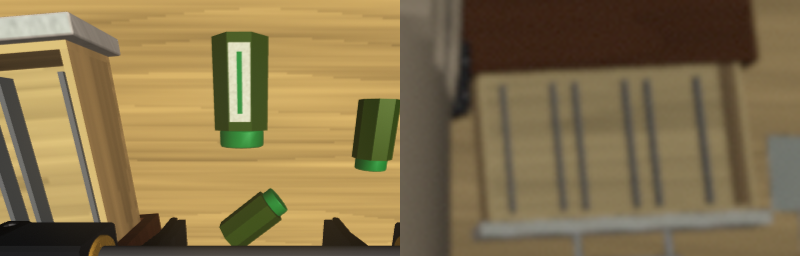

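The label is straight up on the green jar. Computing the lane lines from the rib pixels in the right half of that picture.

```bash
python3 - <<'E'
from h import *
for n,p,z in[('L2a',(513,211),.038),('L2b',(563,209),.038),('L2a back',(503,87),.038),('L2b back',(553,85),.038),('L1a',(587,207),.038),('L1b',(633,205),.038),('L1bk',(575,83),.038),('L1bbk',(625,81),.038),('L0a',(658,203),.038),('L0b',(710,202),.038),('panelTopL',(475,232),.08),('panelTopR',(770,218),.08),('chestfrontL',(474,73),.1),('chestfrontR',(756,62),.1)]:
    print(n,p2w('top',(p[0]/3.077+290,p[1]/3.083+170),z))
y=np.radians(4); u=np.array([np.cos(y),np.sin(y)]); v=np.array([-u[1],u[0]])
h=np.array([.3738,-.3245])
for k in(-1,0,1): print('lane',k+1,[ (h+u*d+v*.085*k).round(4) for d in(.07,.114,.15)])
plan((.4385,-.0356,.005,180))
E
```

```text
L2a [ 0.4406 -0.6612  0.038 ]
L2b [ 0.4445 -0.7188  0.038 ]
L2a back [ 0.5856 -0.6617  0.038 ]
L2b back [ 0.5896 -0.7207  0.038 ]
L1a [ 0.4475 -0.7466  0.038 ]
L1b [ 0.4512 -0.7997  0.038 ]
L1bk [ 0.5927 -0.7467  0.038 ]
L1bbk [ 0.5966 -0.8057  0.038 ]
L0a [ 0.4542 -0.8287  0.038 ]
L0b [ 0.457  -0.8886  0.038 ]
panelTopL [ 0.4116 -0.5956  0.08  ]
panelTopR [ 0.4358 -0.9246  0.08  ]
chestfrontL [ 0.5873 -0.5987  0.1   ]
chestfrontR [ 0.6085 -0.9172  0.1   ]
lane 0 [array([ 0.4496, -0.4044]), array([ 0.4935, -0.4013]), array([ 0.5294, -0.3988])]
lane 1 [array([ 0.4436, -0.3196]), array([ 0.4875, -0.3165]), array([ 0.5234, -0.314 ])]
lane 2 [array([ 0.4377, -0.2348]), array([ 0.4816, -0.2318]), array([ 0.5175, -0.2292])]
now [ 5.367000e-01 -2.560000e-02  1.407000e-01  1.799714e+02] F [-0.6 -0.7  0.5] g 87.0 t 25.8
(0.4385, -0.0356, 0.005, 180) -> [98.2, -10.1, 135.7] -0.0
```

```bash
python3 - <<'E'
from h import *
y=np.radians(4); u=np.array([np.cos(y),np.sin(y)]); v=np.array([-u[1],u[0]]); h=np.array([.3738,-.3245])
for n,p,z in[('L2a',(513,211),.038),('L2b',(563,209),.038),('L2a back',(503,87),.038),('L2b back',(553,85),.038),('L1a',(587,207),.038),('L1b',(633,205),.038),('L1bk',(575,83),.038),('L1bbk',(625,81),.038),('L0a',(658,203),.038),('L0b',(710,202),.038),('panelTopL',(475,232),.08),('panelTopR',(770,218),.08),('panel inner L',(475,220),.078),('chestfrontL',(474,73),.1),('chestfrontR',(756,62),.1)]:
    w=p2w('top',((p[0]-400)/3.077+290,p[1]/3.083+170),z); d=w[:2]-h; print(n,w,'drawer frame',(d@u).round(4),(d@v).round(4))
E
```

```text
L2a [ 0.4284 -0.2023  0.038 ] drawer frame 0.063 0.1181
L2b [ 0.4323 -0.2597  0.038 ] drawer frame 0.0629 0.0606
L2a back [ 0.5731 -0.1924  0.038 ] drawer frame 0.208 0.1179
L2b back [ 0.577  -0.2511  0.038 ] drawer frame 0.2078 0.059
L1a [ 0.4353 -0.2873  0.038 ] drawer frame 0.0639 0.0328
L1b [ 0.439  -0.3402  0.038 ] drawer frame 0.0639 -0.0202
L1bk [ 0.5801 -0.2769  0.038 ] drawer frame 0.2091 0.0331
L1bbk [ 0.5841 -0.3357  0.038 ] drawer frame 0.209 -0.0258
L0a [ 0.442 -0.369  0.038] drawer frame 0.0649 -0.0491
L0b [ 0.4448 -0.4288  0.038 ] drawer frame 0.0636 -0.109
panelTopL [ 0.3999 -0.1525  0.08  ] drawer frame 0.038 0.1698
panelTopR [ 0.424  -0.4802  0.08  ] drawer frame 0.0392 -0.1588
panel inner L [ 0.4133 -0.1529  0.078 ] drawer frame 0.0514 0.1684
chestfrontL [ 0.5753 -0.1494  0.1   ] drawer frame 0.2132 0.1606
chestfrontR [ 0.5965 -0.4668  0.1   ] drawer frame 0.2122 -0.1575
```

Emit:
send_rows --moves '[[[35,-5,5],0],[[70,-10,20],0],[[92,-10,40],0],[[98,-10,60],0],[[98,-10,85],0],[[98,-10,105],0],[[98,-10,118],0],[[98,-10,122],0],[[98,-10,122],0],[[98,-10,122],0]]'

```text
time_s: 26.58
position: [0.4386, -0.0356, 0.0194]
tool_rot: [180.0, 0.0, 180.0]
force: [0.4, 0.1, 0.2]
grip_width: 1.003
```

Emit:
send_rows --moves '[[[0,0,0],0],[[0,0,0],0],[[0,0,0],0],[[0,0,0],0],[[0,0,0],0],[[0,0,0],0],[[0,0,0],0],[[0,0,-15],0],[[0,0,-40],0],[[0,0,-65],0]]' --grip 40 --squeeze 25

```text
time_s: 27.42
position: [0.4376, -0.036, 0.0838]
tool_rot: [-179.9, -0.1, 179.9]
force: [0.6, 1.0, -1.7]
grip_width: 0.571
```

Emit:
send_rows --moves '[[[0,0,-30],0],[[0,0,-60],0],[[0,-20,-75],-1],[[-10,-50,-75],-2],[[-20,-80,-75],-3],[[-25,-110,-75],-4],[[-30,-140,-75],-4],[[-38,-165,-75],-4],[[-39,-185,-75],-4],[[-39,-190,-75],-4]]'

```text
time_s: 28.25
position: [0.4769, -0.2294, 0.1585]
tool_rot: [-179.9, -0.1, -176.3]
force: [-0.5, -0.5, -1.8]
grip_width: 0.573
```

```bash
python3 -c "
from h import *
plan((.4773,-.2275,.10,184),(.4773,-.2275,.041,184))"
```

```text
now [ 4.769000e-01 -2.294000e-01  1.585000e-01 -1.762517e+02] F [-0.5 -0.5 -1.8] g 49.9 t 28.2
(0.4773, -0.2275, 0.1, 184) -> [-0.6, 1.8, 58.5] -0.3
(0.4773, -0.2275, 0.041, 184) -> [-0.0, 0.0, 59.0] 0
```

Emit:
send_rows --moves '[[[0,2,20],0],[[0,2,40],0],[[0,2,60],0],[[0,2,78],0],[[0,2,92],0],[[0,2,102],0],[[0,2,108],0],[[0,2,112],0],[[0,2,115],0],[[0,2,116],0]]'

```text
time_s: 29.08
position: [0.4776, -0.2237, 0.0428]
tool_rot: [180.0, 0.0, -176.0]
force: [-0.2, 0.1, -2.1]
grip_width: 0.571
```

```bash
python3 - <<'E'
from h import *
plan((.4773,-.2275,.041,184))
E
```

```text
now [ 4.776000e-01 -2.237000e-01  4.280000e-02 -1.760289e+02] F [-0.2  0.1 -2.1] g 49.6 t 29.1
(0.4773, -0.2275, 0.041, 184) -> [0.6, -3.8, 1.8] -0.0
```

Emit:
send_rows --moves '[[[0,-2,0],0],[[0,-4,0],0],[[0,-4,1],0],[[0,-4,1.5],0],[[0,-4,1.5],0],[[0,-4,1.5],0],[[0,-4,1.5],0],[[0,-4,1.5],0],[[0,-4,1.5],0],[[0,-4,1.5],0]]'

```text
time_s: 29.92
position: [0.4793, -0.2278, 0.0427]
tool_rot: [-180.0, 0.2, -176.0]
force: [-1.0, 3.3, 8.5]
grip_width: 0.573
```

Emit:
send_rows --moves '[[[0,0,0],0],[[0,0,0],0],[[0,0,0],0],[[0,0,0],0],[[0,0,0],0],[[0,0,-10],0],[[0,0,-40],0],[[0,0,-80],0],[[0,0,-110],0],[[0,0,-130],0]]' --grip 66

```text
time_s: 30.75
position: [0.4784, -0.2287, 0.1751]
tool_rot: [-179.9, 0.2, -176.1]
force: [0.8, 0.6, 0.6]
grip_width: 0.756
```

```bash
python3 - <<'E'
from h import *
plan((.583,.283,.2,190),(.583,.283,.005,190))
E
```

```text
now [ 4.784000e-01 -2.287000e-01  1.751000e-01 -1.760902e+02] F [0.8 0.6 0.6] g 65.8 t 30.8
(0.583, 0.283, 0.2, 190) -> [-139.3, 503.3, -24.9] -6.1
(0.583, 0.283, 0.005, 190) -> [-0.0, 0.0, 195.0] 0
```

```bash
python3 - <<'E'
from h import *
t=vision.get_image('top'); m=gmask(t,'y'); n,l,s,c=cv2.connectedComponentsWithStats(m)
for i in range(1,n):
    if s[i,4]>80:
        pts=np.argwhere(l==i)[:,::-1].astype(np.float32); r=cv2.minAreaRect(pts); b=cv2.boxPoints(r)
        print(s[i],p2w('top',c[i],.035),[p2w('top',q,.03)[:2].tolist() for q in b])
plan((.575,.285,.2,170.4))
cv2.imwrite('pics/d1.png',cv2.resize(np.ascontiguousarray(t[150:270,290:440,::-1]),None,fx=4,fy=4,interpolation=cv2.INTER_CUBIC))
E
```

```text
[109 116  32  30 261] [0.818  0.5537 0.035 ] [[0.817, 0.6421], [0.9123, 0.5715], [0.8392, 0.4881], [0.7459, 0.5591]]
now [   0.4797   -0.2292    0.1778 -176.0951] F [ 2.1 -1.1  3.7] g 65.9 t 30.8
(0.575, 0.285, 0.2, 170.4) -> [-130.1, 506.5, -22.2] 13.5
```

Emit:
send_rows --moves '[[[-8,38,0],1],[[-16,76,0],2],[[-26,114,0],3],[[-36,152,0],5],[[-46,190,0],6],[[-56,228,0],8],[[-66,266,0],10],[[-76,304,0],12],[[-86,338,0],13],[[-92,360,0],13]]' --grip 72

```text
time_s: 31.63
position: [0.5445, 0.1421, 0.1715]
tool_rot: [179.9, 0.0, 171.1]
force: [-0.1, 0.4, 0.5]
grip_width: 0.828
```

```bash
python3 - <<'E'
from h import *
plan((.575,.285,.16,170.4),(.575,.285,.018,170.4))
t=vision.get_image('top')
cv2.imwrite('pics/d2.png',cv2.resize(np.ascontiguousarray(t[150:270,290:440,::-1]),None,fx=4,fy=4,interpolation=cv2.INTER_CUBIC))
E
```

```text
now [5.445000e-01 1.421000e-01 1.715000e-01 1.710944e+02] F [-0.1  0.4  0.5] g 72.1 t 31.6
(0.575, 0.285, 0.16, 170.4) -> [-8.0, 145.9, 11.5] 0.7
(0.575, 0.285, 0.018, 170.4) -> [0.0, 0.0, 142.0] -0.0
```

View pics/d2.png

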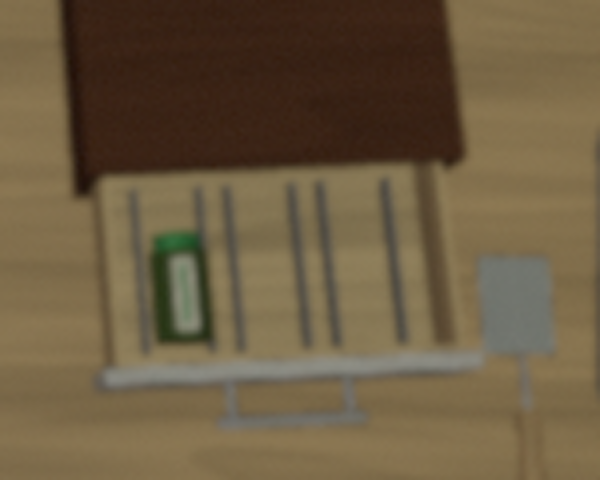

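The green jar lies label up in lane 2, pixel (182,290) with ribs at about 145 and 210. It sits slightly right of centre, to be checked later. Next I look at the yellow jar from near.

Emit:
send_rows --moves '[[[-15,25,0],0],[[-35,60,0],0],[[-55,95,0],0],[[-75,125,0],0],[[-85,143,0],0],[[-88,148,0],0],[[-88,148,0],0],[[-88,148,0],0],[[-88,148,0],0],[[-88,148,0],0]]'

```text
time_s: 32.52
position: [0.6546, 0.2687, 0.172]
tool_rot: [180.0, 0.0, 170.9]
force: [-0.8, -0.4, 0.6]
grip_width: 0.829
```

```bash
python3 - <<'E'
from h import *
plan((.575,.285,.12,170.4))
im=vision.get_image('wrist'); cv2.imwrite('pics/y1.png',im[:,:,::-1])
print(w2p('wrist',(.575,.285,.025)))
hsv=cv2.cvtColor(im,cv2.COLOR_RGB2HSV); m=cv2.inRange(hsv,(8,225,60),(32,255,255)); n,l,s,c=cv2.connectedComponentsWithStats(m)
for i in range(1,n):
    if s[i,4]>800:
        r=cv2.minAreaRect(np.argwhere(l==i)[:,::-1].astype(np.float32)); print(s[i],c[i],p2w('wrist',c[i],.035),[p2w('wrist',q,.03)[:2].tolist() for q in cv2.boxPoints(r)])
E
```

```text
now [  0.6546   0.2687   0.172  170.879 ] F [-0.8 -0.4  0.6] g 72.1 t 32.5
(0.575, 0.285, 0.12, 170.4) -> [81.2, 3.5, 52.0] 0.5
[257.1 107.8]
[ 331    0  181   98 6552] [405.59035409  48.21047009] [0.5427 0.4386 0.035 ] [[0.5134, 0.359], [0.4845, 0.5207], [0.5538, 0.5531], [0.5888, 0.3822]]
[ 238   62   50   99 3651] [261.38893454 111.69734319] [0.5798 0.2886 0.035 ] [[0.6252, 0.2525], [0.5277, 0.2739], [0.5372, 0.3219], [0.6358, 0.3049]]
```

View pics/y1.png

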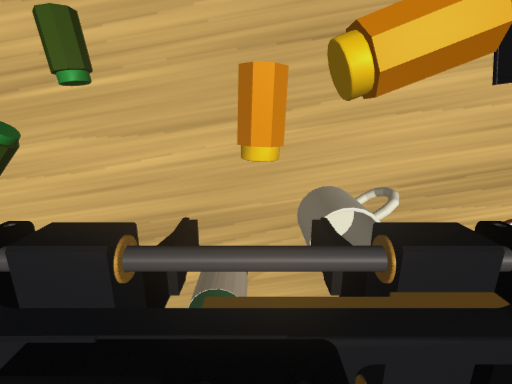

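The yellow jar is at (262,112), axis about -11°, centre 5 mm from my estimate. Picking it up and carrying it to the rolling area.

Emit:
send_rows --moves '[[[35,4,0],0.5],[[65,7,10],1],[[84,8,30],1],[[84,8,60],1],[[84,8,95],1],[[84,8,125],1],[[84,8,143],1],[[84,8,152],1],[[84,8,153],1],[[84,8,153],1]]'

```text
time_s: 33.4
position: [0.5734, 0.2911, 0.0191]
tool_rot: [180.0, 0.0, 169.9]
force: [-0.7, -0.3, -0.6]
grip_width: 0.827
```

Emit:
send_rows --moves '[[[0,0,0],0],[[0,0,0],0],[[0,0,0],0],[[0,0,0],0],[[0,0,0],0],[[0,0,0],0],[[0,0,0],0],[[0,0,-15],0],[[0,0,-40],0],[[0,0,-65],0]]' --grip 40

```text
time_s: 34.23
position: [0.5721, 0.2908, 0.083]
tool_rot: [-179.9, -0.1, 170.0]
force: [0.9, 0.3, -2.1]
grip_width: 0.573
```

```bash
python3 -c "
from h import *
plan((.42,.03,.09,180),(.42,.03,.021,180))"
```

```text
now [5.721000e-01 2.908000e-01 8.300000e-02 1.699686e+02] F [ 0.9  0.3 -2.1] g 49.8 t 34.2
(0.42, 0.03, 0.09, 180) -> [104.4, -283.3, -7.0] -10.0
(0.42, 0.03, 0.021, 180) -> [0.0, 0.0, 69.0] 0
```

Emit:
send_rows --moves '[[[12,-30,-7],-1],[[26,-70,-7],-3],[[40,-108,-7],-5],[[54,-146,-7],-7],[[68,-184,-7],-9],[[82,-222,-7],-10],[[94,-255,-7],-10],[[102,-276,-7],-10],[[104,-283,-5],-10],[[104,-283,0],-10]]'

```text
time_s: 35.07
position: [0.421, 0.0295, 0.0836]
tool_rot: [179.9, 0.1, 179.8]
force: [0.7, 0.2, -1.7]
grip_width: 0.571
```

Emit:
send_rows --moves '[[[0,0,12],0],[[0,0,28],0],[[0,0,42],0],[[0,0,54],0],[[0,0,60],0],[[0,0,63],0],[[0,0,63],0],[[0,0,63],0],[[0,0,63],0],[[0,0,63],0]]'

```text
time_s: 35.9
position: [0.4218, 0.0309, 0.0208]
tool_rot: [180.0, 0.1, 180.0]
force: [0.3, -0.3, -2.0]
grip_width: 0.576
```

```bash
python3 -c "
from h import *
plan((.42,.03,.0195,180))"
```

```text
now [4.218000e-01 3.090000e-02 2.080000e-02 1.799705e+02] F [ 0.3 -0.3 -2. ] g 50.1 t 35.9
(0.42, 0.03, 0.0195, 180) -> [1.8, -0.9, 1.3] -0.0
```

Emit:
send_rows --moves '[[[0,0,1],0],[[0,0,1],0],[[0,0,1],0],[[0,0,1],0],[[0,0,1],0],[[0,0,1],0],[[0,0,1],0],[[0,0,0],0],[[0,0,0],0],[[0,0,0],0]]' --grip 76

```text
time_s: 36.73
position: [0.4214, 0.0307, 0.0203]
tool_rot: [180.0, 0.0, 180.0]
force: [0.1, 0.4, 0.1]
grip_width: 0.874
```

Emit:
send_rows --moves '[[[0,-7,0],0],[[0,-12,0],0],[[0,-14.5,0],0],[[0,-16.5,-3],0],[[0,-19,-6],0],[[0,-21.5,-8.5],0],[[0,-24.5,-11],0],[[0,-27,-13],0],[[0,-28.5,-14.5],0],[[0,-28.5,-17],0]]'

```text
time_s: 37.57
position: [0.4212, 0.0018, 0.0374]
tool_rot: [-180.0, -0.0, 179.9]
force: [0.3, 1.0, -0.2]
grip_width: 0.874
```

Emit:
send_rows --moves '[[[0,0,-3],0],[[0,3,-10],0],[[0,6,-30],0],[[0,8,-60],0],[[0,8,-85],0],[[-25,8,-100],0],[[-55,8,-103],0],[[-80,8,-103],0],[[-95,8,-103],0],[[-100,8,-103],0]]'

```text
time_s: 38.4
position: [0.5232, 0.0106, 0.1407]
tool_rot: [-179.9, 0.1, -180.0]
force: [-0.5, 0.3, -0.1]
grip_width: 0.871
```

```bash
sed -i 's/inRange(h,(8,200,90),(25,255,255))/inRange(h,(8,225,60),(32,255,255))/' h.py; python3 -c "
from h import *
look('y',name='r6.png')"
```

```text
now [ 5.232000e-01  1.060000e-02  1.407000e-01 -1.799938e+02] F [-0.5  0.3 -0.1] g 75.8 t 38.4
blob [ 223   32   56  115 5217] [0.4236 0.0078 0.04  ] edges [np.float64(-0.0193), np.float64(0.034)] mid 0.0074 white 0 colmeans [152, 94, 94, 94, 110, 144, 144, 145, 145, 146, 139, 120, 120, 121]
```

Emit:
send_rows --moves '[[[35,-1,5],0],[[70,-2,20],0],[[92,-2,40],0],[[101,-2,60],0],[[101,-2,85],0],[[101,-2,105],0],[[101,-2,116],0],[[101,-2,120],0],[[101,-2,120],0],[[101,-2,120],0]]'

```text
time_s: 39.28
position: [0.4202, 0.0083, 0.0208]
tool_rot: [180.0, 0.0, 180.0]
force: [-0.1, -0.5, -0.4]
grip_width: 0.874
```

Emit:
send_rows --moves '[[[0,-7,0],0],[[0,-12,0],0],[[0,-14.5,0],0],[[0,-16.5,-3],0],[[0,-19,-6],0],[[0,-21.5,-8.5],0],[[0,-24.5,-11],0],[[0,-27,-13],0],[[0,-28.5,-14.5],0],[[0,-28.5,-17],0]]'

```text
time_s: 40.12
position: [0.4202, -0.0208, 0.0373]
tool_rot: [-180.0, -0.0, 179.9]
force: [-0.3, 0.3, 0.4]
grip_width: 0.875
```

Emit:
send_rows --moves '[[[0,0,-3],0],[[0,3,-10],0],[[0,6,-30],0],[[0,8,-60],0],[[0,8,-85],0],[[-25,8,-100],0],[[-55,8,-103],0],[[-80,8,-103],0],[[-95,8,-103],0],[[-100,8,-103],0]]'

```text
time_s: 40.95
position: [0.5222, -0.0118, 0.1407]
tool_rot: [-179.9, 0.0, -180.0]
force: [-0.6, -0.3, 0.4]
grip_width: 0.874
```

```bash
python3 -c "
from h import *
look('y',name='r7.png')"
```

```text
now [ 5.222000e-01 -1.180000e-02  1.407000e-01 -1.799858e+02] F [-0.6 -0.3  0.4] g 76.1 t 41.0
blob [ 224   34   53  114 2913] [ 0.429 -0.022  0.04 ] edges [np.float64(-0.0409), np.float64(0.0096)] mid -0.0156 white 0 colmeans [123, 96, 96, 96, 146, 147, 148, 148, 149, 149, 163, 202, 180, 204]
```

A bright band with a dark stripe now shows on the +y upper face (column means 202/180/204). One more roll.

Emit:
send_rows --moves '[[[35,-1,5],0],[[70,-2,20],0],[[92,-2,40],0],[[101,-2,60],0],[[101,-2,85],0],[[101,-2,105],0],[[101,-2,116],0],[[101,-2,120],0],[[101,-2,120],0],[[101,-2,120],0]]'

```text
time_s: 41.83
position: [0.4192, -0.0142, 0.0208]
tool_rot: [180.0, 0.0, 180.0]
force: [0.1, -0.3, -0.7]
grip_width: 0.879
```

Emit:
send_rows --moves '[[[0,-7,0],0],[[0,-12,0],0],[[0,-14.5,0],0],[[0,-16.5,-3],0],[[0,-19,-6],0],[[0,-21.5,-8.5],0],[[0,-24.5,-11],0],[[0,-27,-13],0],[[0,-28.5,-14.5],0],[[0,-28.5,-17],0]]'

```text
time_s: 42.67
position: [0.4192, -0.0433, 0.0373]
tool_rot: [-180.0, -0.0, 179.9]
force: [-0.5, -0.2, -0.1]
grip_width: 0.875
```

Emit:
send_rows --moves '[[[0,0,-3],0],[[0,3,-10],0],[[0,6,-30],0],[[0,8,-60],0],[[0,8,-85],0],[[-25,8,-100],0],[[-55,8,-103],0],[[-80,8,-103],0],[[-95,8,-103],0],[[-100,8,-103],0]]'

```text
time_s: 43.5
position: [0.5212, -0.0343, 0.1407]
tool_rot: [-179.9, 0.0, -180.0]
force: [-0.2, 0.2, 0.5]
grip_width: 0.87
```

```bash
python3 -c "
from h import *
look('y',name='r8.png')
t=vision.get_image('top'); cv2.imwrite('pics/r8.png',np.vstack([cv2.imread('pics/r8.png')[:230],cv2.resize(np.ascontiguousarray(t[180:260,280:420,::-1]),(512,293),interpolation=cv2.INTER_CUBIC)]))"
```

```text
now [ 5.212000e-01 -3.430000e-02  1.407000e-01 -1.799765e+02] F [-0.2  0.2  0.5] g 75.7 t 43.5
```

View pics/r8.png

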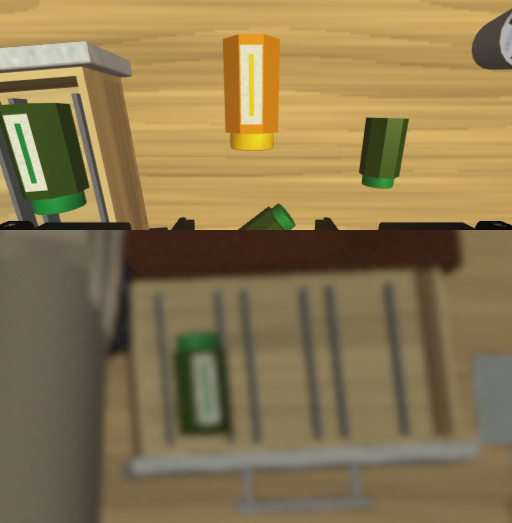

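The yellow label is straight up at (251,85). The green jar is in lane 2, right of centre. Refining the lane centres from these ribs.

```bash
python3 - <<'E'
from h import *
y=np.radians(4); u=np.array([np.cos(y),np.sin(y)]); v=np.array([-u[1],u[0]]); h=np.array([.3738,-.3245])
f=lambda p,z:p2w('top',(p[0]/3.657+280,(p[1]-230)/3.6625+180),z)
for n,p,z in[('L2',(194.7,366),.038),('L1',(280.5,365),.038),('L0',(367,360),.038),('greenedgesL',(181,385),.047),('greenR',(229,385),.047),('glabel',(205,388),.072),('lidend',(198,333),.047),('jarend',(205,436),.047)]:
    w=f(p,z); d=w[:2]-h; print(n,w,(d@u).round(4),(d@v).round(4))
plan((.4195,-.036,.019,180))
E
```

```text
L2 [ 0.505  -0.2265  0.038 ] 0.1377 0.0886
L1 [ 0.5083 -0.3103  0.038 ] 0.1352 0.0048
L0 [ 0.5154 -0.3951  0.038 ] 0.1363 -0.0803
greenedgesL [ 0.4847 -0.2112  0.047 ] 0.1185 0.1053
greenR [ 0.486  -0.2577  0.047 ] 0.1166 0.0588
glabel [ 0.4788 -0.2293  0.072 ] 0.1114 0.0876
lidend [ 0.5362 -0.2285  0.047 ] 0.1687 0.0844
jarend [ 0.4361 -0.2336  0.047 ] 0.0685 0.0863
now [ 5.193000e-01 -3.490000e-02  1.402000e-01  1.799592e+02] F [-0.   0.3  0.2] g 76.0 t 43.6
(0.4195, -0.036, 0.019, 180) -> [99.8, -1.2, 121.2] -0.0
```

Emit:
send_rows --moves '[[[35,-1,5],0],[[70,-1,20],0],[[92,-1,40],0],[[100,-1,60],0],[[100,-1,85],0],[[100,-1,105],0],[[100,-1,117],0],[[100,-1,121],0],[[100,-1,121],0],[[100,-1,121],0]]'

```text
time_s: 44.43
position: [0.4192, -0.0358, 0.0199]
tool_rot: [180.0, 0.0, 180.0]
force: [0.5, -1.1, -0.1]
grip_width: 0.872
```

Emit:
send_rows --moves '[[[0,0,0],0],[[0,0,0],0],[[0,0,0],0],[[0,0,0],0],[[0,0,0],0],[[0,0,0],0],[[0,0,0],0],[[0,0,-15],0],[[0,0,-40],0],[[0,0,-65],0]]' --grip 40 --squeeze 25

```text
time_s: 45.27
position: [0.4182, -0.0363, 0.0843]
tool_rot: [-179.9, -0.1, 179.9]
force: [1.0, 0.9, -2.1]
grip_width: 0.573
```

Emit:
send_rows --moves '[[[0,0,-35],0],[[0,0,-70],0],[[0,-25,-90],-1],[[-10,-60,-90],-2],[[-20,-98,-90],-3],[[-28,-136,-90],-4],[[-37,-174,-90],-4],[[-48,-212,-90],-4],[[-57,-245,-90],-4],[[-62,-265,-90],-4]]'

```text
time_s: 46.1
position: [0.4811, -0.3041, 0.1735]
tool_rot: [-179.9, -0.1, -176.1]
force: [-0.5, 0.0, -1.6]
grip_width: 0.574
```

```bash
python3 -c "
from h import *
plan((.4832,-.312,.10,184),(.4832,-.312,.05,184))"
```

```text
now [ 4.811000e-01 -3.041000e-01  1.735000e-01 -1.761125e+02] F [-0.5  0.  -1.6] g 50.0 t 46.1
(0.4832, -0.312, 0.1, 184) -> [-1.6, -8.0, 73.5] -0.1
(0.4832, -0.312, 0.05, 184) -> [-0.0, 0.0, 50.0] 0
```

Emit:
send_rows --moves '[[[-1,-8,20],0],[[-1,-8,45],0],[[-1,-8,70],0],[[-1,-8,90],0],[[-1,-8,102],0],[[-1,-8,110],0],[[-1,-8,113],0],[[-1,-8,113],0],[[-1,-8,113],0],[[-1,-8,113],0]]'

```text
time_s: 46.93
position: [0.4833, -0.3091, 0.0623]
tool_rot: [-180.0, 0.1, -176.0]
force: [-0.4, 0.2, -2.0]
grip_width: 0.573
```

```bash
python3 -c "
from h import *
plan((.4832,-.312,.043,184))"
```

```text
now [ 4.833000e-01 -3.091000e-01  6.230000e-02 -1.760268e+02] F [-0.4  0.2 -2. ] g 49.9 t 46.9
(0.4832, -0.312, 0.043, 184) -> [0.3, -2.9, 19.3] -0.0
```

Emit:
send_rows --moves '[[[0,-3,0],0],[[0,-3,5],0],[[0,-3,10],0],[[0,-3,14],0],[[0,-3,17],0],[[0,-3,19],0],[[0,-3,20],0],[[0,-3,20.5],0],[[0,-3,20.5],0],[[0,-3,20.5],0]]'

```text
time_s: 47.77
position: [0.4838, -0.3115, 0.0415]
tool_rot: [180.0, 0.1, -176.0]
force: [-0.4, 3.3, 7.7]
grip_width: 0.569
```

Emit:
send_rows --moves '[[[0,0,0],0],[[0,0,0],0],[[0,0,0],0],[[0,0,0],0],[[0,0,0],0],[[0,0,-10],0],[[0,0,-40],0],[[0,0,-80],0],[[-30,0,-105],0],[[-60,0,-110],0]]' --grip 66

```text
time_s: 48.6
position: [0.5443, -0.3097, 0.1573]
tool_rot: [-179.9, 0.4, -176.2]
force: [0.7, 0.0, 0.8]
grip_width: 0.758
```

Emit:
send_rows --moves '[[[-15,15,-5],0],[[-35,30,-10],0],[[-50,40,-15],0],[[-60,45,-20],0],[[-60,45,-20],0],[[-60,45,-20],0],[[-60,45,-20],0],[[-60,45,-20],0],[[-60,45,-20],0],[[-60,45,-20],0]]'

```text
time_s: 49.43
position: [0.5989, -0.2591, 0.1707]
tool_rot: [180.0, -0.0, -176.1]
force: [-0.6, -0.5, -0.4]
grip_width: 0.761
```

```bash
python3 -c "
from h import *
plan(); shot('wrist','f1.png',scale=1.4)"
```

```text
now [ 5.989000e-01 -2.591000e-01  1.707000e-01 -1.760946e+02] F [-0.6 -0.5 -0.4] g 66.2 t 49.4
```

View pics/f1.png

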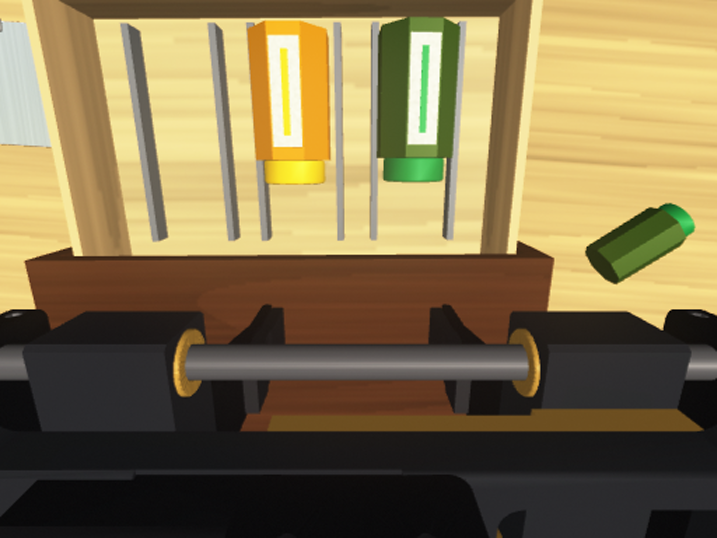

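Both jars lie in their lanes with labels up: yellow at (288,90) in lane 1 and green at (420,90) in lane 2. Now shutting the drawer by its handle.

```bash
python3 -c "
from h import *
plan((.3738,-.3245,.18,94),(.3738,-.3245,.0437,94))"
```

```text
now [ 5.991000e-01 -2.590000e-01  1.707000e-01 -1.760797e+02] F [ 0.6  0.2 -0.1] g 65.7 t 49.5
(0.3738, -0.3245, 0.18, 94) -> [229.2, -50.0, -9.3] 89.9
(0.3738, -0.3245, 0.0437, 94) -> [0.0, 0.0, 136.3] 0
```

Emit:
send_rows --moves '[[[25,-5,-9],7],[[55,-12,-9],14],[[85,-19,-9],21],[[115,-26,-9],28],[[145,-32,-9],35],[[170,-37,-9],42],[[190,-42,-9],49],[[208,-46,-9],56],[[222,-49,-9],63],[[229,-50,-9],70]]' --grip 28

```text
time_s: 50.32
position: [0.3723, -0.3252, 0.1794]
tool_rot: [180.0, -0.1, 113.5]
force: [0.1, -0.1, -0.8]
grip_width: 0.326
```

Emit:
send_rows --moves '[[[0,0,0],7],[[0,0,0],14],[[0,0,0],19],[[0,0,0],19],[[0,0,0],19],[[0,0,0],19],[[0,0,0],19],[[0,0,0],19],[[0,0,0],19],[[0,0,0],19]]'

```text
time_s: 51.15
position: [0.3745, -0.3243, 0.1797]
tool_rot: [-180.0, -0.0, 95.0]
force: [-0.6, 0.1, 0.5]
grip_width: 0.325
```

```bash
python3 -c "
from h import *
plan((.3728,-.3245,.0437,94))"
```

```text
now [ 0.3745 -0.3243  0.1797 94.9999] F [-0.6  0.1  0.5] g 28.3 t 51.1
(0.3728, -0.3245, 0.0437, 94) -> [-0.1, -1.7, 136.0] 1.0
```

Emit:
send_rows --moves '[[[0,-1,25],1],[[0,-1,55],1],[[0,-1,85],1],[[0,-1,108],1],[[0,-1,124],1],[[0,-1,133],1],[[0,-1,136],1],[[0,-1,136],1],[[0,-1,136],1],[[0,-1,136],1]]'

```text
time_s: 51.98
position: [0.3742, -0.3247, 0.0447]
tool_rot: [179.9, 0.0, 94.0]
force: [0.2, 0.7, 1.0]
grip_width: 0.322
```

Emit:
send_rows --moves '[[[0,0,0],0],[[0,0,0],0],[[0,0,0],0],[[0,0,0],0],[[0,0,0],0],[[0,0,0],0],[[0,1,0],0],[[0,3,0],0],[[0,6,0],0],[[0,10,0],0]]' --grip 0 --squeeze 15

```text
time_s: 52.82
position: [0.3834, -0.3236, 0.044]
tool_rot: [-180.0, -0.0, 93.9]
force: [-0.5, 1.7, 7.3]
grip_width: 0.113
```

```bash
python3 -c "
from h import *
plan((.533,-.3135,.0437,94))"
```

```text
now [ 3.83400e-01 -3.23600e-01  4.40000e-02  9.39462e+01] F [-0.5  1.7  7.3] g 9.9 t 52.8
(0.533, -0.3135, 0.0437, 94) -> [-0.2, 150.0, 0.3] -0.1
```

Emit:
send_rows --moves '[[[0,6,0],0],[[0,13,0],0],[[0,21,0],0],[[0,29,0],0],[[0,37,0],0],[[0,45,0],0],[[0,53,0],0],[[0,61,0],0],[[0,69,0],0],[[0,77,0],0]]'

```text
time_s: 53.65
position: [0.4607, -0.318, 0.044]
tool_rot: [-180.0, -0.1, 94.0]
force: [-1.1, 3.4, 8.0]
grip_width: 0.119
```

Emit:
send_rows --moves '[[[0,8,0],0],[[0,16,0],0],[[0,24,0],0],[[0,32,0],0],[[0,40,0],0],[[0,48,0],0],[[0,55,0],0],[[0,61,0],0],[[0,66,0],0],[[0,69,0],0]]'

```text
time_s: 54.48
position: [0.53, -0.313, 0.044]
tool_rot: [180.0, -0.1, 94.0]
force: [-1.2, 4.3, 9.2]
grip_width: 0.119
```

```bash
python3 -c "
from h import *
plan((.533,-.3135,.0437,94))"
```

```text
now [ 5.30000e-01 -3.13000e-01  4.40000e-02  9.40197e+01] F [-1.2  4.3  9.2] g 10.4 t 54.5
(0.533, -0.3135, 0.0437, 94) -> [-0.8, 2.9, 0.3] 0.0
```

Pushing gently to the stop, then releasing and rising.

Emit:
send_rows --moves '[[[0,1,0],0],[[0,2,0],0],[[0,3,0],0],[[0,4,0],0],[[0,5,0],0],[[0,5,0],0],[[0,5,0],0],[[0,5,0],0],[[0,5,0],0],[[0,5,0],0]]'

```text
time_s: 55.32
position: [0.5346, -0.3126, 0.044]
tool_rot: [180.0, -0.1, 94.0]
force: [-0.0, 3.4, 6.0]
grip_width: 0.118
```

```bash
python3 -c "
from h import *
plan()"
```

```text
now [ 5.34600e-01 -3.12600e-01  4.40000e-02  9.40076e+01] F [-0.   3.4  6. ] g 10.3 t 55.3
```

Emit:
send_rows --moves '[[[0,1,0],0],[[0,2,0],0],[[0,3,0],0],[[0,3,0],0],[[0,3,0],0],[[0,3,0],0],[[0,3,0],0],[[0,3,0],0],[[0,3,0],0],[[0,3,0],0]]'

```text
time_s: 56.15
position: [0.5376, -0.3124, 0.044]
tool_rot: [180.0, -0.1, 94.0]
force: [0.6, 3.3, 7.6]
grip_width: 0.118
```

Emit:
send_rows --moves '[[[0,1,0],0],[[0,2,0],0],[[0,3,0],0],[[0,3,0],0],[[0,3,0],0],[[0,3,0],0],[[0,3,0],0],[[0,3,0],0],[[0,3,0],0],[[0,3,0],0]]'

```text
time_s: 56.98
position: [0.5382, -0.3124, 0.0439]
tool_rot: [-179.8, -0.2, 93.9]
force: [-10.4, 6.6, 13.6]
grip_width: 0.119
```

Force has risen and motion has stopped, so the drawer is at its shut stop. Releasing.

Emit:
send_rows --moves '[[[0,-2,0],0],[[0,-2,0],0],[[0,-2,0],0],[[0,-2,0],0],[[0,-2,-5],0],[[0,-2,-30],0],[[0,-2,-65],0],[[0,-2,-100],0],[[0,-2,-135],0],[[0,-2,-160],0]]' --grip 26

```text
time_s: 57.82
position: [0.5384, -0.3137, 0.2072]
tool_rot: [179.9, 0.1, 93.9]
force: [0.2, -1.0, -0.2]
grip_width: 0.294
```

Emit:
send_rows --moves '[[[40,0,0],0],[[80,0,0],0],[[120,0,0],0],[[150,0,0],0],[[170,0,0],0],[[180,0,0],0],[[180,0,0],0],[[180,0,0],0],[[180,0,0],0],[[180,0,0],0]]'

```text
time_s: 58.65
position: [0.5255, -0.135, 0.2039]
tool_rot: [180.0, 0.0, 93.8]
force: [-0.4, -0.3, 0.7]
grip_width: 0.298
```

```bash
python3 -c "
from h import *
plan(); shot('top','end.png',scale=1.5); print(w2p('top',(.538,-.312,.062))*1.5)"
```

```text
now [ 0.5255 -0.135   0.2039 93.8393] F [-0.4 -0.3  0.7] g 26.0 t 58.6
[537.9  311.25]
```

View pics/end.png

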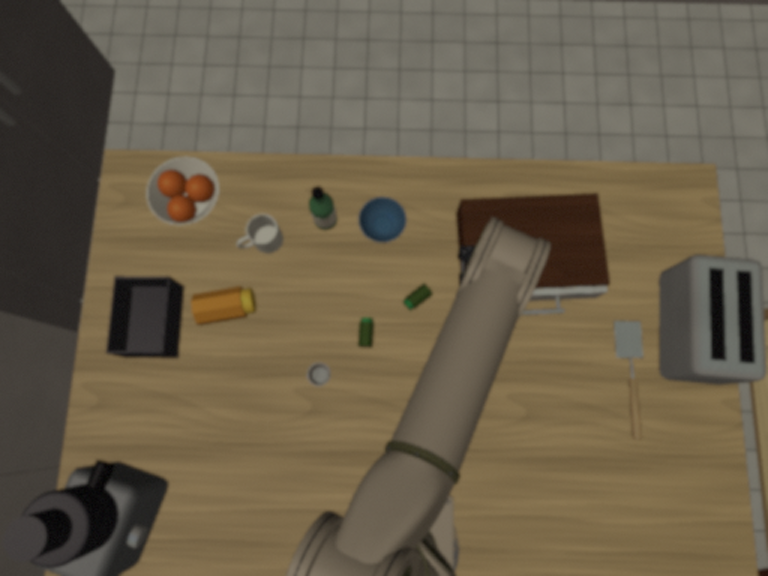

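The drawer is shut: the handle is back at row 311-313, and the white front lies against the chest. The other things are where they were, and the area the arm covered at the start holds no further jar.

```bash
python3 -c "
from h import *
print(sign_off())"
```

```text
the job is handed in; nothing more can be done
None
```

The job is handed in, at about 59 s of the 210 s allowed. Two jars belonged to it: the largest green jar and the smaller yellow one. No red or brown jar was in view.

- **What I did:** I pulled the drawer out to its stop (about 0.16 m). I rolled the green jar five flats and the yellow jar three. Then I laid them label up in lane 2 (green) and lane 1 (yellow), and pushed the drawer back to its stop.
- **Last view into the open drawer:** both labels faced straight up and both jars lay along their lanes. Earlier the green jar looked a little right of centre in the coarse top view, but its label measured within about 1 mm of the lane line.
- **At the shut stop:** the force on the tool rose to about 10 N and the handle stopped about 5 mm further in than where I first gripped it. In the final top view the drawer front is flush with the chest. The mug, bowl, salt cup, spatula, oil bottle, pulp container and the other jars look unmoved.
- **Not checked:** the jars could not be seen once the drawer was shut. I pushed it in slowly, so I do not expect them to have shifted.
- **Disagreements:** the automatic white-label check read zero on the yellow jar although the label was visible, so I judged its label by eye.

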